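# Move the shoe heels to the pressing rack in reverse order

## Robot

A 7-joint arm with a two-finger parallel gripper is mounted at the origin on the work surface. World frame = base frame: x ahead of the robot, y to its left, z up, the work surface at z = 0. Lengths are in m, angles in rad, forces in N, time in s.
With the tool pointing down it reaches from about 0.4 to 0.85 m from the base axis. Payload 10.4 kg.
Tool frame: the origin (TCP) lies at the very end of the fingers, on their centre line; the grasp point (between the pads) lies 19 mm behind it; z points along the fingers, y is the line along which they close (so a half turn about z gives the same grasp; the last joint's range is limited). The gripper opens to 87 mm and grips with 3 to 60 N. Pads are 19 mm wide; open, the fingers measure 117 mm over their backs; the gripper's body (75 mm by 190 mm) begins 51 mm behind the grasp point.
Start: joints at [-1.362, 0.332, -0.065, 1.46, 0.022, 1.35, -0.088], TCP at [0.144, 0.608, 0.223] pointing down, gripper open.
Joint ranges: [-2.6, 2.6], [-0.5, 2.12], [-1.47, 1.34], [0.16, 2.42], [-1.27, 4.41], [0.06, 2.06], [-2.6, 2.6]. Speed limits (rad/s): [2.22, 2.22, 2.79, 2.79, 3.14, 3.14, 3.14].

## Interface

Orientations are given as a unit quaternion [x, y, z, w].
In Python, from bench import * gives the robot as it stands.
- The arm moves only by the tool step_arm, never from a script. Its arguments are lists of equal length, an entry for each row: "delta_pos": the shift along the world's x, y, z in units of 25 mm (1.0 is 25 mm), a list of three; "turn": the turn about the world's z in units of 0.12 rad (1.0 is 0.12 rad). In form: {"delta_pos": [[tx, ty, tz], ...], "turn": [turn, ...]}. A call has 1 to 12 rows; each row shifts and turns the commanded pose from where the row before left it; what a row does not reach is not made up. A row lasts 1/10 s, in which the tool goes at most 50 mm and 8.59 degrees, less where a joint would pass 70% of its speed; a pose out of reach is approached as far as the arm can. A call with a number of a shift or a turn outside -1 to 1 is refused whole. A call with a gripper value outside its range is refused whole. "grip" is the closure, from 0 (fully open) to 1 (shut), set as the call begins (left out, the last holds). The fingers move at their own pace and stop on an object; "newtons" is the grip in N (left out, the last holds). Time passes only in rows, so rows that do not move let the fingers close. It gives the time, the measured TCP pose, the force, the opening and the grip force at its end, in the units of the state.
- read_state(): the state, without advancing time (a new reading comes with each control period).
- camera(name): name is "scene" or "side" or "wrist"; returns a dict with "image" (480x640x3 uint8, red, green, blue), "z_map" (480x640 float32, m along the optical axis (not along the pixel's ray), 0 where there is no reading), "mtx" (3x3 intrinsics, pixels), "view" (4x4, takes a point from world to camera coordinates). Camera axes: x right, y up, looking along -z (the intrinsics and any distortion apply to the point x, -y, -z); pixel columns grow to the right and rows downward; lengths in m; the calibration is good to about 2 mm. A picture is of the moment at which its call begins.
- close_job(): hands the job in; it is judged then, once.
The state is a dict: "time": time; "joint_positions": joint angles; "joint_vel": joint speeds; "joint_torque": joint torques, N m; "ee_pos": TCP position; "eef_rot": TCP orientation; "ft_force": force on the tool from outside, world axes, zero at the start; "torque": the same for the moment, N m; "width": finger opening in m; "grip_force": force on a finger pad.
Only numpy, scipy, OpenCV 4.12 (cv2) and the standard library are available. Lean on these libraries where they do the work, as an engineer would, in place of code of your own. Each camera call takes 0.05 s, during which the arm holds its last target. There are 200 camera calls.

## Task

Move the four shoe heels from the trays of the brown drying rack into the four stalls of the green pressing rack, one in each stall, in reverse order: the heel nearest the yellow end block of the brown rack goes to the stall farthest from the yellow end block of the green rack, the next one to the next stall, and so on, until the heel that was farthest stands right beside the green rack's yellow block. Leave each heel standing upright on its seat, flat on the floor of its stall.

Things in the scene. Friction and masses are not known exactly. Their poses are not given: they have to be found in the camera images.
- brown_rack: Brown (dark wood) drying rack. Fixed, 90 (x) by 372 mm (y), 12 thick, row along y. Yellow block 38 mm high at its +y end (y = +157). Origin: underside (bench level), middle of the row. Its four trays stand at x = 0, y = -108, -36, +36, +108 mm, on top of the board. A black jar, 32 mm high, stands on the bare -y end (y = -178).
- green_rack: Green pressing rack, empty. Fixed, 90 (x) by 372 mm (y), 12 thick, row along y. Yellow block 38 mm high at its +y end (y = +157). Origin: underside (bench level), middle of the row. Four cork-floored stalls at x = 0, y = -108, -36, +36, +108 mm, each 62 x 62 mm inside, floor at z = 12, rims and 10 mm dividers up to z = 22. A copper pot, 30 mm high, stands on the bare -y end (y = -178).
- tray_black: Tray in which the black heel stands at the start; it is fixed and so still shows that place afterwards. Aluminium, black strips on its two x-side rims, 68 x 68 mm outside, 62 x 62 inside, 13 high (strips to 14.5), floor 3 thick. Origin: centre of its underside (12 mm above the bench).
- heel_black: Loose black shoe heel, upright on its seat, 55 mm high, 50 to 100 g, three brass pins on top. Seat flange 6 mm high, 42 (x) by 44 mm (y). Above it two flat upright sides 38 mm apart face its +x and -x (across the row, clear of the neighbours); rounded at +y, 41 mm long in y. Origin: centre of the seat's underside. Within 3 mm of its tray's centre, turned up to 0.2 rad.
- tray_red: Tray in which the red heel stands at the start; it is fixed and so still shows that place afterwards. Aluminium, red strips on its two x-side rims, 68 x 68 mm outside, 62 x 62 inside, 13 high (strips to 14.5), floor 3 thick. Origin: centre of its underside (12 mm above the bench).
- heel_red: Loose red shoe heel, upright on its seat, 55 mm high, 50 to 100 g, three brass pins on top. Seat flange 6 mm high, 42 (x) by 44 mm (y). Above it two flat upright sides 38 mm apart face its +x and -x (across the row, clear of the neighbours); rounded at +y, 41 mm long in y. Origin: centre of the seat's underside. Within 3 mm of its tray's centre, turned up to 0.2 rad.
- tray_white: Tray in which the white heel stands at the start; it is fixed and so still shows that place afterwards. Aluminium, white strips on its two x-side rims, 68 x 68 mm outside, 62 x 62 inside, 13 high (strips to 14.5), floor 3 thick. Origin: centre of its underside (12 mm above the bench).
- heel_white: Loose white shoe heel, upright on its seat, 55 mm high, 50 to 100 g, three brass pins on top. Seat flange 6 mm high, 42 (x) by 44 mm (y). Above it two flat upright sides 38 mm apart face its +x and -x (across the row, clear of the neighbours); rounded at +y, 41 mm long in y. Origin: centre of the seat's underside. Within 3 mm of its tray's centre, turned up to 0.2 rad.
- tray_blue: Tray in which the blue heel stands at the start; it is fixed and so still shows that place afterwards. Aluminium, blue strips on its two x-side rims, 68 x 68 mm outside, 62 x 62 inside, 13 high (strips to 14.5), floor 3 thick. Origin: centre of its underside (12 mm above the bench).
- heel_blue: Loose blue shoe heel, upright on its seat, 55 mm high, 50 to 100 g, three brass pins on top. Seat flange 6 mm high, 42 (x) by 44 mm (y). Above it two flat upright sides 38 mm apart face its +x and -x (across the row, clear of the neighbours); rounded at +y, 41 mm long in y. Origin: centre of the seat's underside. Within 3 mm of its tray's centre, turned up to 0.2 rad.

How it is judged:
At the end, for the whole second after the job is handed in: Each heel is in the green rack's stall whose y is minus that of its tray's place on the brown rack, within 15 mm of the stall's centre in the rack's x and y, its seat within 5 mm of the stall floor's height, upright within 0.1 rad, at rest (((y of tray_black in the frame of brown_rack between -0.128 and -0.088 m and y of heel_black in the frame of green_rack between 0.093 and 0.123 m) or (y of tray_black in the frame of brown_rack between -0.056 and -0.016 m and y of heel_black in the frame of green_rack between 0.021 and 0.051 m) or (y of tray_black in the frame of brown_rack between 0.016 and 0.056 m and y of heel_black in the frame of green_rack between -0.051 and -0.021 m) or (y of tray_black in the frame of brown_rack between 0.088 and 0.128 m and y of heel_black in the frame of green_rack between -0.123 and -0.093 m)) and x of heel_black in the frame of green_rack between -0.015 and 0.015 m and z of heel_black in the frame of green_rack between 0.007 and 0.017 m and angle between each of heel_black, heel_red, heel_white, heel_blue's own z axis and vertical below 0.1 rad and linear speed of each of heel_black, heel_red, heel_white, heel_blue below 0.02 m/s and angular speed of each of heel_black, heel_red, heel_white, heel_blue below 0.2 rad/s and ((y of tray_red in the frame of brown_rack between -0.128 and -0.088 m and y of heel_red in the frame of green_rack between 0.093 and 0.123 m) or (y of tray_red in the frame of brown_rack between -0.056 and -0.016 m and y of heel_red in the frame of green_rack between 0.021 and 0.051 m) or (y of tray_red in the frame of brown_rack between 0.016 and 0.056 m and y of heel_red in the frame of green_rack between -0.051 and -0.021 m) or (y of tray_red in the frame of brown_rack between 0.088 and 0.128 m and y of heel_red in the frame of green_rack between -0.123 and -0.093 m)) and x of heel_red in the frame of green_rack between -0.015 and 0.015 m and z of heel_red in the frame of green_rack between 0.007 and 0.017 m and ((y of tray_white in the frame of brown_rack between -0.128 and -0.088 m and y of heel_white in the frame of green_rack between 0.093 and 0.123 m) or (y of tray_white in the frame of brown_rack between -0.056 and -0.016 m and y of heel_white in the frame of green_rack between 0.021 and 0.051 m) or (y of tray_white in the frame of brown_rack between 0.016 and 0.056 m and y of heel_white in the frame of green_rack between -0.051 and -0.021 m) or (y of tray_white in the frame of brown_rack between 0.088 and 0.128 m and y of heel_white in the frame of green_rack between -0.123 and -0.093 m)) and x of heel_white in the frame of green_rack between -0.015 and 0.015 m and z of heel_white in the frame of green_rack between 0.007 and 0.017 m and ((y of tray_blue in the frame of brown_rack between -0.128 and -0.088 m and y of heel_blue in the frame of green_rack between 0.093 and 0.123 m) or (y of tray_blue in the frame of brown_rack between -0.056 and -0.016 m and y of heel_blue in the frame of green_rack between 0.021 and 0.051 m) or (y of tray_blue in the frame of brown_rack between 0.016 and 0.056 m and y of heel_blue in the frame of green_rack between -0.051 and -0.021 m) or (y of tray_blue in the frame of brown_rack between 0.088 and 0.128 m and y of heel_blue in the frame of green_rack between -0.123 and -0.093 m)) and x of heel_blue in the frame of green_rack between -0.015 and 0.015 m and z of heel_blue in the frame of green_rack between 0.007 and 0.017 m); the robot touches nothing.
It also fails if it takes over 93 s, if anything falls off the work surface, if the arm or the gripper's body presses on something with over 40 N, if the wrist force passes 120 N, or if a joint passes its speed limit or range.

## Working session

There is one attempt and no reset: what is moved stays moved. The work goes in short steps, Python scripts to look and compute and a tool call to move; the robot and the scene stay as the last step left them, time stands still between calls to the robot, and variables do not carry over. Pictures are saved under pics/ and viewed, at most 14 in all, crops included, and the job is handed in when it is done.

Besides the shell and the picture viewer there is one more tool, called as name([rows], argument=value, ...), one row to a line, values as JSON. step_arm: Moves the arm, as the interface text tells. Shifts and turns lie within -1 to 1; 1 stands for 25 mm of shift or 0.12 rad of turn. Its arguments: {"type":"object","properties":{"delta_pos":{"type":"array"},"turn":{"type":"array"},"grip":{"type":"number"},"newtons":{"type":"number"}},"required":["delta_pos","turn"]}

```bash
mkdir -p pics; ls; python3 - <<'E'
from bench import *
import cv2,numpy as np
s=read_state();print(s)
for n in("scene","side"):
    c=camera(n);np.savez(f"{n}.npz",**{k:c[k] for k in("image","z_map","mtx","view")})
    cv2.imwrite(f"pics/{n}0.png",c["image"][...,::-1]);print(n,c["mtx"],c["view"],c["z_map"].min(),c["z_map"].max(),[k for k in c])
E
```

```text
pics
{'time': 0.0, 'joint_positions': array([-1.36158351,  0.33287083, -0.06465301,  1.46094559,  0.02157892,
        1.34990836, -0.08850027]), 'joint_vel': array([-0.00032102,  0.00031335,  0.00120942, -0.00070939, -0.00091838,
       -0.00184193, -0.00026573]), 'joint_torque': array([ 7.37118944e-05, -6.23267269e+01,  2.47049524e-02, -3.89888477e+01,
       -6.12335186e-02,  4.02646896e-02,  1.60632053e-04]), 'ee_pos': array([0.14352539, 0.60789341, 0.22175243]), 'eef_rot': array([ 1.15661056e-01,  9.93288479e-01, -7.17024986e-04, -5.21699224e-05]), 'ft_force': array([-0.25522132, -0.27306813,  0.20888989]), 'torque': array([-0.01892814, -0.02399754,  0.01205074]), 'grip_force': 0.0, 'width': 0.08715934833313127}
scene [[495.73801154   0.         321.29132459]
 [  0.         495.73801154 242.40034205]
 [  0.           0.           1.        ]] [[-0.80189126  0.59721235 -0.01754458  0.46061429]
 [-0.46571784 -0.60639645  0.64450775  0.20152094]
 [ 0.37426902  0.52499595  0.76439646 -0.89607069]
 [ 0.          0.          0.          1.        ]] 0.0 2.9179423 ['image', 'z_map', 'mtx', 'view']
side [[468.1902026    0.         318.02467046]
 [  0.         468.1902026  235.77353724]
 [  0.           0.           1.        ]] [[ 0.89188969 -0.45222032  0.00543746 -0.50820559]
 [ 0.32818095  0.65543252  0.68022458 -0.21205342]
 [-0.31117526 -0.60490082  0.7329836  -0.52165237]
 [ 0.          0.          0.          1.        ]] 0.0 3.1818595 ['image', 'z_map', 'mtx', 'view']
```

View pics/scene0.png

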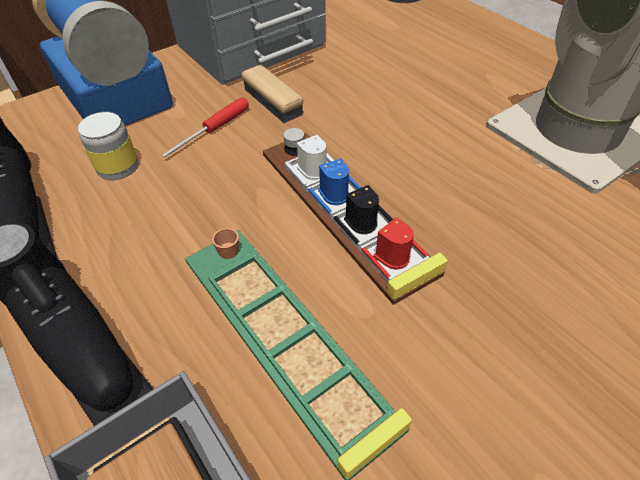

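View pics/side0.png

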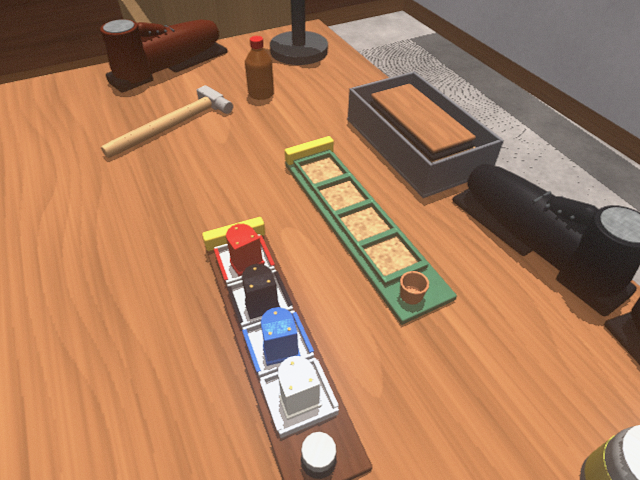

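Scene (and side) show the brown rack with order from yellow: red (395,245), black (362,210), blue (334,180), white (312,157); jar beyond white. The green rack's yellow block is at (375,440), its pot at (226,243). So red goes to y=-108, black to -36, blue to +36 and white to +108.

```bash
cat > h.py <<'E'
import cv2,numpy as np
def cloud(c):
    K,V,z=c["mtx"],c["view"],c["z_map"]
    v,u=np.mgrid[:480,:640]
    p=np.stack([(u-K[0,2])/K[0,0]*z,-(v-K[1,2])/K[1,1]*z,-z],-1)
    return (p-V[:3,3])@V[:3,:3]   # R^T (p-t)
def masks(c):
    h=cv2.cvtColor(np.ascontiguousarray(c["image"]),cv2.COLOR_RGB2HSV).astype(int);H,S,V=h[...,0],h[...,1],h[...,2]
    return dict(yellow=(H>24)&(H<34)&(S>120)&(V>120),green=(H>60)&(H<90)&(S>80),red=((H<5)|(H>174))&(S>150)&(V>90),
      blue=(H>103)&(H<120)&(S>120),black=(V<60),white=(S<40)&(V>140))
def rect(P):
    (cx,cy),(w,h),a=cv2.minAreaRect((P[:,:2]*1000).astype(np.float32))
    return np.round([cx,cy,w,h,a],1)
E
python3 - <<'E'
from h import *
for n in("scene","side"):
    c=np.load(n+".npz");P=cloud(c);M=masks(c);ok=c["z_map"]>0
    g=P[M["green"]&ok&(P[...,2]<.04)&(P[...,2]>.005)]
    print(n,"green",rect(g),np.median(g[:,2]))
    m=(M["yellow"]&ok&(P[...,2]>.03)&(P[...,2]<.08)&(abs(P[...,0])<.9)).astype(np.uint8)
    k,l,st,_=cv2.connectedComponentsWithStats(m)
    for i in range(1,k):
        if st[i,4]>150:
            q=P[l==i];t=q[q[:,2]>np.percentile(q[:,2],90)-.004];print(" yellow",rect(t),np.round(np.percentile(q[:,2],[50,95]),4))
    reg={"scene":(270,420,130,275),"side":(210,325,220,420)}[n]
    box=np.zeros((480,640),bool);box[reg[2]:reg[3],reg[0]:reg[1]]=1
    m=(box&ok&(P[...,2]>.0655)&(P[...,2]<.075)).astype(np.uint8)
    k,l,st,ce=cv2.connectedComponentsWithStats(m)
    for i in range(1,k):
        if st[i,4]>80:
            q=P[l==i];print(" top",ce[i].round(),st[i,4],rect(q),np.round(np.median(q[:,2]),4))
E
```

```text
scene green [ 717.8 -113.3  525.7  578.9   57. ] 0.014445470677349428
 yellow [ 718.  -397.5   14.1   54.4   51.3] [0.0446 0.0577]
 yellow [467.8  72.4  18.6  88.7  85.7] [0.0367 0.0381]
 yellow [6.555e+02 2.041e+02 8.870e+01 1.810e+01 1.000e-01] [0.037  0.0386]
 top [313. 145.] 386 [ 447.5 -189.8   40.6   38.6   84. ] 0.0686
 top [335. 170.] 454 [ 454.6 -123.7   42.8   38.    77.6] 0.0686
 top [364. 198.] 532 [458.7 -51.5  41.9  39.7  85.3] 0.0688
 top [397. 232.] 641 [464.8  25.6  39.6  41.7   6.4] 0.0689
side green [653.7  -8.8 251.6  69.3  89.7] 0.021288438513981742
 yellow [6.533e+02 2.002e+02 8.690e+01 1.920e+01 3.000e-01] [0.0382 0.0396]
 yellow [447.3  70.1  17.7  50.7  87.3] [0.0382 0.0396]
 top [241. 236.] 630 [463.7  22.4  39.1  42.7   9.7] 0.0701
 top [258. 278.] 780 [457.8 -54.3  42.5  38.   83.2] 0.0701
 top [278. 324.] 977 [ 453.6 -126.3   41.2   38.2   78. ] 0.0701
 top [297. 376.] 1233 [ 446.3 -192.7   41.3   38.2   86.3] 0.07
```

step_arm([
  [0.53,-0.98,0],
  [0.53,-0.98,0],
  [0.53,-0.98,0],
  [0.53,-0.98,0],
  [0.53,-0.98,0],
  [0.53,-0.98,0],
  [0.53,-0.98,0],
  [0.53,-0.98,0],
  [0.53,-0.98,0],
  [0.53,-0.98,0],
  [0.53,-0.98,0],
  [0.53,-0.98,0],
], turn=[-0.42,-0.42,-0.42,-0.42,-0.42,-0.42,-0.42,-0.42,-0.42,-0.42,-0.42,-0.42], grip=0, newtons=20)

```text
time: 1.3
ee_pos: [0.3034, 0.3125, 0.2225]
eef_rot: [0.408, 0.913, -0.0, 0.0]
ft_force: [0.5, 0.2, 0.4]
width: 0.0869
grip_force: 0.0
```

step_arm([
  [0.54,-0.98,0],
  [0.54,-0.98,0],
  [0.54,-0.98,0],
  [0.54,-0.98,0],
  [0.54,-0.98,0],
  [0.54,-0.98,0],
  [0.54,-0.98,0],
  [0.54,-0.98,0],
  [0.54,-0.98,0],
  [0.54,-0.98,0],
  [0.54,-0.98,0],
  [0.5,-0.82,0],
], turn=[-0.42,-0.42,-0.42,-0.42,-0.42,-0.42,-0.42,-0.42,-0.42,-0.42,-0.42,-0.34])

```text
time: 2.5
ee_pos: [0.464, 0.0215, 0.2227]
eef_rot: [0.658, 0.753, 0.0, 0.0]
ft_force: [0.2, 0.7, -0.7]
width: 0.087
grip_force: 0.0
```

```bash
cat >> h.py <<'E'
def save(n,tag):
    from bench import camera
    c=camera(n);cv2.imwrite(f"pics/{tag}.png",c["image"][...,::-1]);np.savez(f"{tag}.npz",**c);return c
def yaw(s):
    from scipy.spatial.transform import Rotation as R
    y=R.from_quat(s["eef_rot"]).as_matrix()[:,1];return np.arctan2(y[1],y[0])
def corks(c):
    P=cloud(c);p=P[...,:2]-[.654,.045];
    out=[]
    for y in(-.108,-.036,.036,.108):
        g=(abs(p[...,0])<.038)&(abs(p[...,1]-y)<.036)&(P[...,2]<.0165)&(P[...,2]>.004)&(c["z_map"]>0)
        g=g&(cv2.cvtColor(np.ascontiguousarray(c["image"]),cv2.COLOR_RGB2HSV)[...,0]<30)
        if g.sum()>300: out.append((y,g.sum(),rect(P[g])))
    return out
E
python3 - <<'E'
from h import *
from bench import *
s=read_state();print(s["time"],s["ee_pos"],yaw(s),s["joint_positions"].round(2))
for n in("scene","side"):print(n,*corks(np.load(n+".npz")),sep="\n")
c=save("wrist","w1");P=cloud(c);q=P[...,2];m=((q>.062)&(q<.078)&(c["z_map"]>0)).astype(np.uint8)
k,l,st,ce=cv2.connectedComponentsWithStats(m)
for i in range(1,k):
    if st[i,4]>500:print(ce[i],st[i,4],rect(P[l==i]),np.median(q[l==i]))
E
```

```text
2.5 [0.46403375 0.02148293 0.22269338] 0.13395662317783605 [-0.73 -0.06  0.57  1.89  0.03  1.3  -0.03]
scene
(-0.108, np.int64(1508), array([ 6.541e+02, -6.410e+01,  6.110e+01,  5.730e+01,  1.000e-01]))
(-0.036, np.int64(1828), array([654.2,   8.6,  59.1,  60.8,  89.9]))
(0.036, np.int64(2251), array([654.1,  80.8,  60. ,  60.8,  89.8]))
(0.108, np.int64(2779), array([653.8, 153.5,  60.7,  61.1,  90. ]))
side
(-0.108, np.int64(1331), array([ 6.529e+02, -6.270e+01,  6.870e+01,  6.860e+01,  2.000e-01]))
(-0.036, np.int64(1089), array([652.5,   8.5,  68.8,  69.8,  90. ]))
(0.036, np.int64(904), array([652.5,  81.7,  70.2,  69.2,  90. ]))
(0.108, np.int64(748), array([6.532e+02, 1.535e+02, 6.950e+01, 7.050e+01, 1.000e-01]))
[323.69988138 220.01364176] 1686 [463.7  25.2  37.8  40.8   7.7] 0.06893690790170162
[306.51444679 294.37279774] 1419 [458.  -51.5  40.9  38.2  83.3] 0.06892171608339477
[280.2361809  406.18894472] 995 [ 446.1 -189.7   41.4   37.1   85.6] 0.06890418463986306
```

View pics/w1.png

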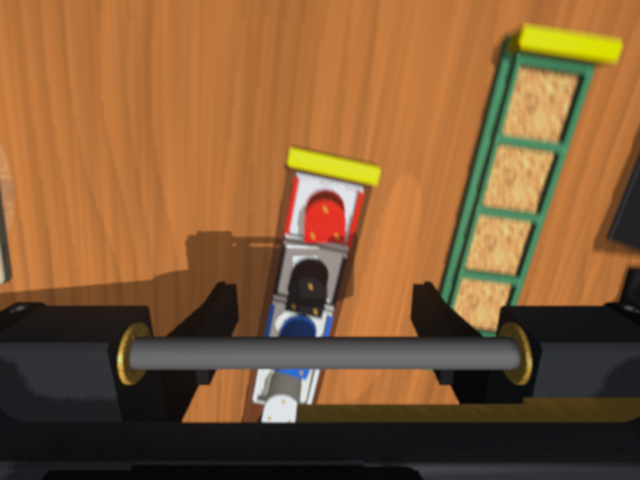

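Wrist view: red heel D-shaped at (324,218), round side towards yellow; racks as measured, and heights agree (0.069). The grip is set 6 mm towards the flat sides.

step_arm([
  [0.03,-0.12,-0.8],
  [0,0,-0.9],
  [0,0,-0.9],
  [0,0,-0.9],
  [0,0,-0.9],
  [0,0,-0.9],
  [0,0,-0.8],
  [0,0,-0.6],
  [0,0,-0.5],
  [0,0,-0.4],
  [0,0,0],
  [0,0,0],
], turn=[0,0,0,0,0,0,0,0,0,0,0,0])

```text
time: 3.75
ee_pos: [0.4645, 0.0211, 0.0329]
eef_rot: [0.656, 0.754, 0.0, 0.0]
ft_force: [0.5, 0.3, 0.3]
width: 0.0865
grip_force: 0.0
```

step_arm([
  [0,0,0],
  [0,0,0],
  [0,0,0],
  [0,0,0],
  [0,0,0],
  [0,0,0],
  [0,0,0],
  [0,0,0],
], turn=[0,0,0,0,0,0,0,0], grip=1, newtons=20)

```text
time: 4.55
ee_pos: [0.4643, 0.0213, 0.0326]
eef_rot: [0.656, 0.755, 0.0, 0.0]
ft_force: [-0.4, 0.1, 0.4]
width: 0.0378
grip_force: 20.0
```

step_arm([
  [0,0,0.5],
  [0,0,0.9],
  [0,0,0.9],
  [0,0,0.9],
  [0.4,-0.2,0.8],
  [0.8,-0.4,0],
  [0.9,-0.4,0],
  [1,-0.5,0],
  [1,-0.5,0],
  [1,-0.5,0],
  [1,-0.4,0],
  [0.8,-0.3,0],
], turn=[0,0,0,0,-0.1,-0.12,-0.15,-0.15,-0.15,-0.15,-0.15,-0.15])

```text
time: 5.75
ee_pos: [0.6379, -0.0594, 0.1333]
eef_rot: [0.706, 0.708, -0.0, 0.0]
ft_force: [0.2, -0.1, -0.2]
width: 0.0377
grip_force: 20.0
```

step_arm([
  [0.5,-0.2,0],
  [0.17,-0.1,0],
  [0,0,0],
  [0,0,0],
], turn=[0,0,0,0])

```text
time: 6.15
ee_pos: [0.653, -0.0659, 0.1329]
eef_rot: [0.705, 0.709, 0.0, -0.0]
ft_force: [-0.1, 0.3, -0.8]
width: 0.0375
grip_force: 20.0
```

```bash
python3 - <<'E'
from h import *
from bench import *
s=read_state();print(s["time"],s["ee_pos"],yaw(s),s["width"],s["joint_positions"].round(2))
c=save("scene","s2")
E
```

```text
6.15 [ 0.65302761 -0.06594149  0.13287839] 0.004648102213047081 0.037532932307101224 [-0.44  0.52  0.65  1.51 -0.33  1.22  0.27]
```

View pics/s2.png

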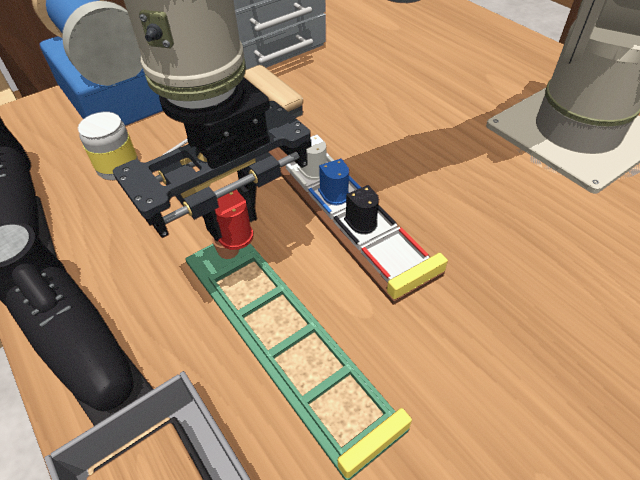

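The red heel hangs upright in the gripper at (233,220), above its stall; its tray (397,255) is empty. Now lowering and releasing.

step_arm([
  [0,0,-0.6],
  [0,0,-0.8],
  [0,0,-0.8],
  [0,0,-0.7],
  [0,0,-0.5],
  [0,0,-0.4],
  [0,0,-0.2],
  [0,0,-0.12],
  [0,0,0],
  [0,0,0],
], turn=[0,0,0,0,0,0,0,0,0,0])

```text
time: 7.2
ee_pos: [0.654, -0.0663, 0.0301]
eef_rot: [0.705, 0.709, 0.0, 0.0]
ft_force: [0.7, -0.5, -0.4]
width: 0.0376
grip_force: 20.0
```

step_arm([
  [0,0,0],
  [0,0,0],
  [0,0,0],
  [0,0,0],
  [0,0,0],
  [0,0,0],
  [0,0,0],
  [0,0,0.5],
], turn=[0,0,0,0,0,0,0,0], grip=0)

```text
time: 8.0
ee_pos: [0.6524, -0.066, 0.0409]
eef_rot: [0.705, 0.709, -0.001, -0.001]
ft_force: [-0.4, 0.2, 0.0]
width: 0.0856
grip_force: 0.0
```

step_arm([
  [0,0,0.9],
  [0,0,0.9],
  [0,0,0.9],
  [-0.4,0,0.9],
  [-0.9,0.04,0],
  [-1,0.05,0],
  [-1,0.05,0],
  [-1,0.05,0],
  [-1,0.05,0],
  [-1,0.05,0],
  [-0.9,0.05,0],
  [-0.63,0,0],
], turn=[0,0,0,-0.1,-0.12,-0.12,-0.12,-0.12,-0.12,-0.12,-0.12,0])

```text
time: 9.2
ee_pos: [0.4567, -0.0577, 0.1327]
eef_rot: [0.745, 0.668, 0.001, -0.0]
ft_force: [0.2, -0.0, -1.0]
width: 0.0868
grip_force: 0.0
```

step_arm([
  [0,0,-0.5],
  [0,0,-0.8],
  [0,0,-0.8],
  [0,0,-0.8],
  [0,0,-0.6],
  [0,0,-0.4],
  [0,0,0],
  [0,0,0],
], turn=[0,0,0,0,0,0,0,0])

```text
time: 10.0
ee_pos: [0.4583, -0.058, 0.0348]
eef_rot: [0.744, 0.668, -0.0, 0.0]
ft_force: [1.1, -0.1, 0.6]
width: 0.0873
grip_force: 0.0
```

step_arm([
  [0,0,0],
  [0,0,0],
  [0,0,0],
  [0,0,0],
  [0,0,0],
  [0,0,0],
  [0,0,0],
  [0,0,0],
], turn=[0,0,0,0,0,0,0,0], grip=1)

```text
time: 10.8
ee_pos: [0.4578, -0.0577, 0.0346]
eef_rot: [0.744, 0.668, 0.0, -0.0]
ft_force: [0.1, 0.2, 0.3]
width: 0.0378
grip_force: 20.0
```

```bash
python3 - <<'E'
from h import *
from bench import *
s=read_state();print(s["time"],s["ee_pos"],yaw(s),s["width"],s["ft_force"])
c=save("side","d3");P=cloud(c);q=P[...,2]
m=(masks(c)["red"]&(q>.06)&(q<.075)&(c["z_map"]>0)&(P[...,0]>.6)&(P[...,0]<.7));print(m.sum(),rect(P[m]),np.median(q[m]))
E
```

```text
10.8 [ 0.45776173 -0.05768582  0.03456705] -0.10824323720002231 0.03783327316422659 [0.11221382 0.20388438 0.26025935]
505 [653.9 -64.9  41.2  36.3  89.4] 0.06715064538719175
```

View pics/d3.png

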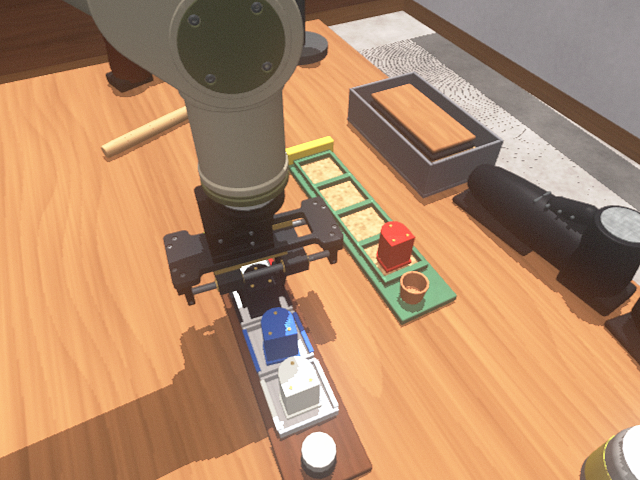

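Red stands at (395,245), measured (653.9,-64.9) with its top at 0.067, right in the first stall. The black heel is gripped.

step_arm([
  [0,0,0.5],
  [0,0,0.9],
  [0,0,0.9],
  [0,0,0.9],
  [0.4,0.1,0.8],
  [0.8,0.25,0],
  [1,0.3,0],
  [1,0.3,0],
  [1,0.3,0],
  [1,0.3,0],
  [1,0.3,0],
  [0.8,0.3,0],
], turn=[0,0,0,0,0.1,0.1,0.1,0.1,0.1,0.1,0.1,0.1])

```text
time: 12.05
ee_pos: [0.634, -0.0035, 0.1353]
eef_rot: [0.711, 0.703, -0.0, 0.0]
ft_force: [-0.6, -0.1, -0.9]
width: 0.0381
grip_force: 20.0
```

step_arm([
  [0.6,0.2,0],
  [0.23,0.1,-0.3],
  [0,0,-0.6],
  [0,0,-0.8],
  [0,0,-0.8],
  [0,0,-0.7],
  [0,0,-0.4],
  [0,0,-0.3],
  [0,0,-0.2],
  [0,0,0],
  [0,0,0],
], turn=[0.1,0,0,0,0,0,0,0,0,0,0])

```text
time: 13.15
ee_pos: [0.654, 0.0035, 0.0326]
eef_rot: [0.707, 0.707, 0.0, 0.0]
ft_force: [1.1, 0.3, -0.7]
width: 0.0378
grip_force: 20.0
```

```bash
python3 - <<'E'
from h import *
from bench import *
s=read_state();print(s["time"],s["ee_pos"],yaw(s),s["width"],s["ft_force"])
E
```

```text
13.15 [0.65395235 0.00350074 0.03260354] -0.0002638287239709103 0.03779969351359153 [ 1.06894592  0.33914859 -0.70234466]
```

step_arm([
  [0,0,-0.03],
  [0,0,0],
], turn=[0,0])

```text
time: 13.35
ee_pos: [0.6537, 0.0036, 0.0316]
eef_rot: [0.707, 0.707, 0.0, 0.0]
ft_force: [0.4, -0.1, -0.9]
width: 0.0379
grip_force: 20.0
```

step_arm([
  [0,0,0],
  [0,0,0],
  [0,0,0],
  [0,0,0],
  [0,0,0],
  [0,0,0],
  [0,0,0],
  [0,0,0.5],
  [0,0,0.8],
  [0,0,0.9],
  [0,0,0.9],
  [0,0,0.9],
], turn=[0,0,0,0,0,0,0,0,0,0,0,0], grip=0)

```text
time: 14.55
ee_pos: [0.6537, 0.0034, 0.1333]
eef_rot: [0.707, 0.707, 0.0, 0.0]
ft_force: [-0.5, 0.5, -0.6]
width: 0.0868
grip_force: 0.0
```

step_arm([
  [-0.5,-0.3,0],
  [-0.9,-0.6,0],
  [-1,-0.7,0],
  [-1,-0.7,0],
  [-1,-0.7,0],
  [-1,-0.7,0],
  [-1,-0.7,0],
  [-0.9,-0.5,0],
  [-0.5,-0.34,0],
  [-0.24,-0.1,0],
  [0,0,0],
], turn=[-0.1,-0.2,-0.2,-0.2,-0.2,-0.2,-0.2,-0.2,-0.2,-0.08,0])

```text
time: 15.65
ee_pos: [0.4525, -0.1301, 0.132]
eef_rot: [0.779, 0.627, 0.001, -0.0]
ft_force: [0.1, -0.6, 0.4]
width: 0.0871
grip_force: 0.0
```

```bash
python3 - <<'E'
from h import *
from bench import *
s=read_state();print(s["time"],s["ee_pos"],yaw(s),s["width"],s["ft_force"])
E
```

```text
15.65 [ 0.45254108 -0.13006186  0.13196447] -0.21451069469882997 0.08714093927591335 [ 0.06646337 -0.57826213  0.39670635]
```

step_arm([
  [0,0,-0.5],
  [0,0,-0.8],
  [0,0,-0.8],
  [0,0,-0.8],
  [0,0,-0.6],
  [0,0,-0.45],
  [0,0,0],
  [0,0,0],
], turn=[0,0,0,0,0,0,0,0])

```text
time: 16.45
ee_pos: [0.4528, -0.13, 0.0326]
eef_rot: [0.778, 0.628, -0.0, 0.0]
ft_force: [-0.3, -0.5, 0.7]
width: 0.0871
grip_force: 0.0
```

step_arm([
  [0,0,0],
  [0,0,0],
  [0,0,0],
  [0,0,0],
  [0,0,0],
  [0,0,0],
  [0,0,0],
  [0,0,0],
], turn=[0,0,0,0,0,0,0,0], grip=1)

```text
time: 17.25
ee_pos: [0.4525, -0.1299, 0.0326]
eef_rot: [0.779, 0.628, 0.0, -0.0]
ft_force: [-0.4, 0.3, 0.1]
width: 0.0379
grip_force: 20.0
```

step_arm([
  [0,0,0.5],
  [0,0,0.9],
  [0,0,0.9],
  [0,0,0.9],
  [0.4,0.4,0.8],
  [0.8,0.8,0],
  [0.9,0.9,0],
  [1,1,0],
  [1,1,0],
  [1,1,0],
  [1,1,0],
  [0.9,1,0],
], turn=[0,0,0,0,0.1,0.2,0.2,0.2,0.2,0.2,0.2,0.2])

```text
time: 18.45
ee_pos: [0.6285, 0.0486, 0.1334]
eef_rot: [0.719, 0.695, -0.0, 0.0]
ft_force: [0.6, -0.1, -0.3]
width: 0.0377
grip_force: 20.0
```

step_arm([
  [0.7,0.8,0],
  [0.32,0.34,0],
  [0,0,0],
  [0,0,0],
], turn=[0.2,0.08,0,0])

```text
time: 18.85
ee_pos: [0.6525, 0.0743, 0.1329]
eef_rot: [0.708, 0.706, -0.0, 0.0]
ft_force: [0.0, -0.8, -1.5]
width: 0.0378
grip_force: 20.0
```

```bash
python3 - <<'E'
from h import *
from bench import *
s=read_state();print(s["time"],s["ee_pos"],yaw(s),s["width"],s["ft_force"])
c=save("scene","s4")
E
```

```text
18.85 [0.65249897 0.0743428  0.13294322] -0.0022128846250534773 0.03775153230728624 [ 0.02241305 -0.77219943 -1.51268216]
```

View pics/s4.png

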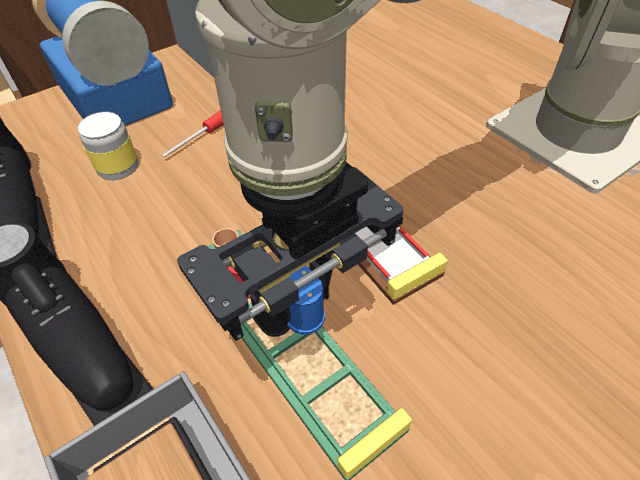

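The blue heel is held upright at (305,300), above its stall; black stands in the stall behind it. Now lowering.

step_arm([
  [0,0.04,-0.6],
  [0,0,-0.8],
  [0,0,-0.8],
  [0,0,-0.7],
  [0,0,-0.5],
  [0,0,-0.4],
  [0,0,-0.2],
  [0,0,-0.1],
  [0,0,0],
  [0,0,0],
], turn=[0,0,0,0,0,0,0,0,0,0])

```text
time: 19.9
ee_pos: [0.6535, 0.0771, 0.0307]
eef_rot: [0.707, 0.707, 0.0, 0.0]
ft_force: [0.3, 0.3, -0.7]
width: 0.0379
grip_force: 20.0
```

step_arm([
  [0,0,0],
  [0,0,0],
  [0,0,0],
  [0,0,0],
  [0,0,0],
  [0,0,0],
  [0,0,0],
  [0,0,0.5],
  [0,0,0.8],
  [0,0,0.9],
  [0,0,0.9],
  [0,0,0.9],
], turn=[0,0,0,0,0,0,0,0,0,0,0,0], grip=0)

```text
time: 21.1
ee_pos: [0.6532, 0.0769, 0.1321]
eef_rot: [0.707, 0.707, 0.0, 0.0]
ft_force: [0.7, 0.8, 0.0]
width: 0.087
grip_force: 0.0
```

step_arm([
  [-0.4,-0.5,0],
  [-0.7,-0.9,0],
  [-0.75,-1,0],
  [-0.75,-1,0],
  [-0.75,-1,0],
  [-0.75,-1,0],
  [-0.75,-1,0],
  [-0.75,-1,0],
  [-0.75,-1,0],
  [-0.75,-1,0],
  [-0.75,-0.9,0],
  [-0.44,-0.55,0],
], turn=[0,-0.07,-0.07,-0.07,-0.07,-0.07,-0.07,-0.07,-0.07,-0.07,0,0])

```text
time: 22.3
ee_pos: [0.4445, -0.1961, 0.1308]
eef_rot: [0.734, 0.679, 0.001, 0.0]
ft_force: [0.0, 0.7, 0.3]
width: 0.0874
grip_force: 0.0
```

step_arm([
  [0,-0.04,0],
  [0,0,0],
], turn=[0,0])

```text
time: 22.5
ee_pos: [0.4465, -0.1947, 0.1305]
eef_rot: [0.733, 0.68, 0.001, 0.0]
ft_force: [-0.4, 1.0, -0.0]
width: 0.0871
grip_force: 0.0
```

```bash
python3 - <<'E'
from h import *
from bench import *
s=read_state();print(s["time"],s["ee_pos"],yaw(s),s["width"],s["ft_force"])
E
```

```text
22.5 [ 0.44654472 -0.19471103  0.13051189] -0.07568187189163349 0.08713186209532138 [-0.37503815  1.0414691  -0.02954376]
```

step_arm([
  [0,0,-0.5],
  [0,0,-0.8],
  [0,0,-0.8],
  [0,0,-0.8],
  [0,0,-0.6],
  [0,0,-0.4],
  [0,0,0],
  [0,0,0],
], turn=[0,0,0,0,0,0,0,0])

```text
time: 23.3
ee_pos: [0.446, -0.1951, 0.0326]
eef_rot: [0.733, 0.68, -0.0, 0.0]
ft_force: [0.5, -1.0, 0.5]
width: 0.0869
grip_force: 0.0
```

step_arm([
  [0,0,0],
  [0,0,0],
  [0,0,0],
  [0,0,0],
  [0,0,0],
  [0,0,0],
  [0,0,0],
  [0,0,0],
], turn=[0,0,0,0,0,0,0,0], grip=1)

```text
time: 24.1
ee_pos: [0.4458, -0.1952, 0.0326]
eef_rot: [0.733, 0.68, 0.0, 0.0]
ft_force: [-0.3, 0.5, 1.4]
width: 0.0378
grip_force: 20.0
```

step_arm([
  [0,0,0.5],
  [0,0,0.9],
  [0,0,0.9],
  [0,0,0.9],
  [0.24,0.4,0.8],
  [0.48,0.8,0],
  [0.6,1,0],
  [0.6,1,0],
  [0.6,1,0],
  [0.6,1,0],
  [0.6,1,0],
  [0.6,1,0],
], turn=[0,0,0,0,0,0.07,0.07,0.07,0.07,0.07,0.07,0.07])

```text
time: 25.3
ee_pos: [0.5546, -0.0138, 0.1331]
eef_rot: [0.713, 0.701, 0.0, 0.0]
ft_force: [-0.3, -0.7, -0.9]
width: 0.0376
grip_force: 20.0
```

step_arm([
  [0.6,1,0],
  [0.6,1,0],
  [0.6,1,0],
  [0.6,1,0],
  [0.6,1,0],
  [0.5,0.9,0],
  [0.3,0.5,0],
  [0.16,0.18,0],
  [0,0,0],
  [0,0,0],
], turn=[0.07,0.07,0,0,0,0,0,0,0,0])

```text
time: 26.3
ee_pos: [0.6527, 0.1481, 0.1327]
eef_rot: [0.708, 0.707, -0.0, 0.0]
ft_force: [0.3, 0.1, -0.4]
width: 0.0379
grip_force: 20.0
```

```bash
python3 - <<'E'
from h import *
from bench import *
s=read_state();print(s["time"],s["ee_pos"],yaw(s),s["width"],s["ft_force"])
c=save("scene","s5")
E
```

```text
26.3 [0.65266648 0.14813438 0.13271112] -0.0014138570193883016 0.037947156916145176 [ 0.32128325  0.06637599 -0.4244038 ]
```

View pics/s5.png

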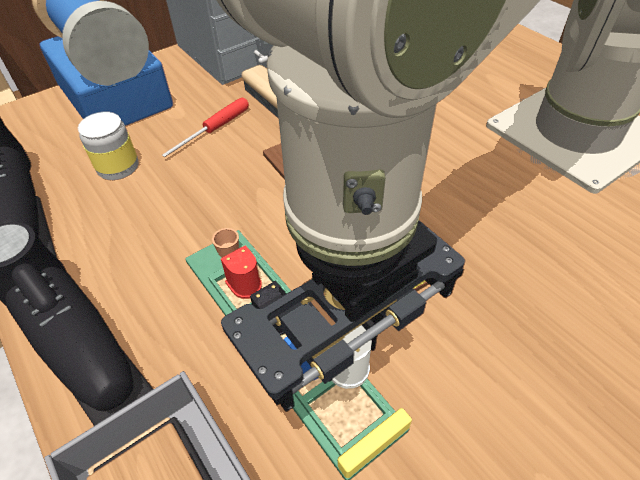

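White is held upright at (350,360), above the last stall; red is seated at (242,270). Lowering, releasing, then backing away upward.

step_arm([
  [0,0,-0.6],
  [0,0,-0.8],
  [0,0,-0.8],
  [0,0,-0.7],
  [0,0,-0.5],
  [0,0,-0.4],
  [0,0,-0.2],
  [0,0,-0.1],
  [0,0,0],
  [0,0,0],
], turn=[0,0,0,0,0,0,0,0,0,0])

```text
time: 27.35
ee_pos: [0.6532, 0.1494, 0.0307]
eef_rot: [0.707, 0.707, 0.0, 0.0]
ft_force: [0.2, 0.5, -0.0]
width: 0.0377
grip_force: 20.0
```

step_arm([
  [0,0,0],
  [0,0,0],
  [0,0,0],
  [0,0,0],
  [0,0,0],
  [0,0,0],
  [0,0,0],
  [0,0,0.5],
  [0,0,0.8],
  [0,0,0.9],
  [0,0,0.9],
  [0,0,0.9],
], turn=[0,0,0,0,0,0,0,0,0,0,0,0], grip=0)

```text
time: 28.55
ee_pos: [0.653, 0.1492, 0.1321]
eef_rot: [0.707, 0.707, 0.0, 0.0]
ft_force: [0.2, 0.9, 0.3]
width: 0.0873
grip_force: 0.0
```

step_arm([
  [-1,0,0.5],
  [-1,0,0.5],
  [-1,0,0.5],
  [-1,0,0.5],
  [-1,0.5,0],
  [-1,0.5,0],
  [-1,0.5,0],
  [-1,0.5,0],
  [0,1,0],
  [0,1,0],
  [0,0,0],
  [0,0,0],
], turn=[0,0,0,0,0,0,0,0,0,0,0,0])

```text
time: 29.75
ee_pos: [0.4533, 0.2496, 0.1804]
eef_rot: [0.707, 0.707, 0.0, 0.0]
ft_force: [-0.8, -1.4, 1.1]
width: 0.0871
grip_force: 0.0
```

```bash
python3 - <<'E'
from h import *
from bench import *
s=read_state();print(s["time"],s["ee_pos"],s["ft_force"])
for n in("scene","side"):
    c=save(n,n+"6");P=cloud(c);q=P[...,2]
    m=((q>.0625)&(q<.075)&(c["z_map"]>0)&(abs(P[...,0]-.654)<.045)&(abs(P[...,1]-.045)<.15)).astype(np.uint8)
    k,l,st,ce=cv2.connectedComponentsWithStats(m)
    for i in range(1,k):
        if st[i,4]>80:
            r=P[l==i];print(n,ce[i].round(),rect(r),np.round(np.percentile(r[:,2],[10,50,90]),4))
E
```

```text
29.75 [0.45327641 0.24962749 0.1804371 ] [-0.80635744 -1.44987101  1.10387106]
scene [240. 261.] [655.8 -61.9  42.5  38.2  88.7] [0.0646 0.0659 0.0669]
scene [271. 298.] [655.2   9.9  41.1  38.1  89.6] [0.0647 0.0659 0.0671]
scene [306. 342.] [655.   83.6  41.1  38.4  89.2] [0.0648 0.066  0.0671]
scene [346. 390.] [655.  154.5  41.4  38.4  88.5] [0.0649 0.0662 0.0673]
side [323. 147.] [653.9 150.7  42.4  38.4  89.7] [0.0653 0.0671 0.0682]
side [344. 172.] [654.   80.1  41.7  38.6  89.5] [0.0653 0.0671 0.0682]
side [369. 201.] [654.8   6.6  40.9  39.8  89.3] [0.0654 0.0671 0.0682]
side [396. 233.] [654.3 -65.   41.   39.1  89.8] [0.0654 0.067  0.0681]
```

View pics/side6.png

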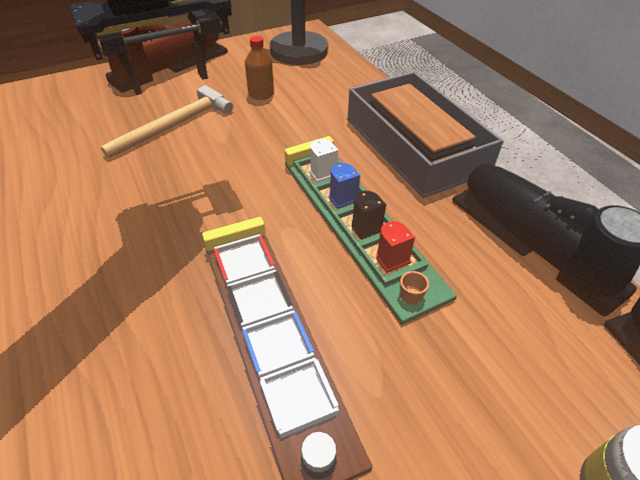

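All four heels stand upright in the green stalls: white (323,155), blue (344,182), black (368,212), red (396,243). Each is within 3 mm of its stall's centre, the tops are level, and the arm is clear.

```bash
python3 -c "
from bench import *
print(close_job())"
```

```text
the job is handed in; nothing more can be done
None
```

The job is handed in at about 30 s: all four heels stand upright in the green rack in reverse order, measured within about 3 mm of their stall centres; the hand-in returned no verdict.

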